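# Snap a sample tube into the mixer's spring clips and slide it home in the socket

### The job

Take the orange-capped sample tube out of the orange tray and press it sideways down into both spring clips of the mixer's floating carriage, nose towards the blue socket but still short of it. Once it has snapped fully down into both clips, slide it along in the clips until its nose is fully home against the end of the socket, and let go. Press slowly and gently, without jabbing the carriage or driving the carriage down onto its stops, and leave the blue-capped tube and the box of white pipette tips where they are.

Things in the scene. Friction and masses are not known exactly. Their poses are not given: they have to be found in the camera images.
- tube: Sample tube with ORANGE screw cap and orange ring near its nose, to be loaded. White cylinder 29 mm in diameter lying level. Origin on its axis; its x axis runs along the tube towards the nose. Along x: cap (34 mm diameter) from -68 to -53 mm, straight 29 mm barrel from -53 to +46 mm, cone narrowing to a flat 8 mm nose at +60 mm. About 40 to 90 g. It may be gripped firmly across the barrel.
- tube_spare: The same tube with a BLUE cap, lying in the other lane of the tray. Leave alone.
- tray: Fixed orange tray 165 x 190 mm with a 14 mm rim, origin at the centre of its underside on the table, floor 4 mm thick. Two lanes along its x axis at y = -48 and +48 mm, each with two V-shaped supports 8 mm long at x = -36 and +34 mm that hold a tube's axis 40 mm above the table; noses point along the tray's +x. Either tube may lie in either lane.
- mixer: Fixed grey tube mixer, base 250 (x) x 150 (y) x 40 mm, origin at the centre of its underside on the table. Above it floats the aluminium carriage with clips and socket.
- seat (a point): Point on the carriage (sinks with it): where the tube's origin is when fully home; 112 mm above the table with the carriage at rest. Its x axis is the line of the clips, pointing to the socket. The carriage plate's top is 32 mm below it. Lower the tube with its origin at about x = -13 mm here (nose 3 mm short of the socket), then slide it about 13 mm to +x against a few N of friction.
- clip_a (a point): Yellow C-shaped clip farther from the socket, at seat x = -28 mm, same height; 8 mm long in x, open upward, about 45 mm wide, lips 18 mm above this point. 48 mm is free between the clips for fingers. Its two sprung jaws touch the tube when its axis is about 17 mm above this point, give way at about 9 mm and let it down onto rigid V supports at 0.
- clip_b (a point): The same kind of clip nearer the socket, at seat x = +28 mm. Snapping into both clips together takes about 10 to 15 N of push (friction varies).
- socket (a point): Centre of the mouth of the blue socket, at seat x = +50 mm, on the clip line. 26 mm wide inside, closed above and at the sides, so the nose can only enter lengthwise; its flat end wall lies 10 mm deeper (seat x = +60 mm).
- carriage (a joint): How far the carriage has sunk on its soft damped springs, m: 0 at rest (top), hard stops at 0.030. About 1.5 N starts it moving and each further mm takes 0.55 N, so it sinks some 20 mm before the tube snaps in and springs back up under it afterwards (if the tube is let go or lifted). More than 0.0285 counts as driven onto its stops, faster than 0.07 m/s downward as jabbed.
- tip_box: Loose clear box of white pipette tips on the table, 120 x 85 x 71 mm, origin at the centre of its underside. Leave alone.
Things that resemble listed ones, but are neither listed nor needed, are in the scene too. Leave any green, pink or yellow look-alike of the tube alone.

How it is judged:
By the outcome, as a careful person would: the job done as asked, in the order asked, and still so for the second after the job is handed in, with the robot touching nothing.
It also fails if it takes over 67 s, if anything falls off the work surface, if the arm or the gripper's body presses on something with over 40 N, if the wrist force passes 120 N, or if a joint passes its speed limit or range.

### The arm

A 6-joint arm with a two-finger parallel gripper is mounted at the origin on the work surface. World frame = base frame: x ahead of the robot, y to its left, z up, the work surface at z = 0. Lengths are in mm, angles in rad, forces in N, time in s.
With the tool pointing down it reaches from about 300 to 775 mm from the base axis. Payload 14.6 kg.
Tool frame: the origin (TCP) lies at the very end of the fingers, on their centre line; the grasp point (between the pads) lies 19 mm behind it; z points along the fingers, y is the line along which they close (so a half turn about z gives the same grasp; the last joint's range is limited). The gripper opens to 94 mm and grips with 3 to 60 N. Pads are 16 mm wide; open, the fingers measure 119 mm over their backs; the gripper's body (75 mm by 177 mm) begins 78 mm behind the grasp point.
Start: joints at [1.164, 0.3, 1.521, -0, 1.321, -0.067], TCP at [183.311, 518.542, 205.446] pointing down, gripper open.
Joint ranges: [-3.03, 3.03], [-0.79, 2.21], [0.23, 2.52], [-1.04, 4.18], [0, 3.07], [-2.55, 2.55]. Speed limits (rad/s): [2.22, 2.22, 2.57, 3.14, 3.14, 3.14].

### API

Orientations are given as [roll, pitch, yaw] about the fixed x, y, z axes, in that order (R = Rz(yaw) Ry(pitch) Rx(roll)).
In Python, from cell import manip gives the robot as it stands.
- The arm moves only by the tool servo_tool, never from a script. Its argument "motion" is a list that holds one entry, the list of rows, each a list of 7 numbers: the shift along the world's x, y, z as a fraction of full scale, then the turn, a rotation vector about the world's x, y, z as a fraction of full scale, then the closure, from 0 (fully open) to 1 (shut). In form: [[[x, y, z, rx, ry, rz, gripper], ...]]. A call has 1 to 10 rows; each row is the pose to reach, as a shift and turn from the pose commanded when the call began, turning the shorter way round; what a row does not reach only later rows make up. Full scale, the value 1, is 0.5 m for a shift and pi rad for a turn. A row lasts 1/10 s, in which the tool goes at most 50 mm and 8.59 degrees, less where a joint would pass 70% of its speed; a pose out of reach is approached as far as the arm can. A call with a number of a shift or a turn outside -1 to 1 is refused whole. A call with a gripper value outside its range is refused whole. The fingers move at their own pace and stop on an object; "newtons" is the grip in N (left out, the last holds). Time passes only in rows, so rows that repeat a pose let the fingers close. It gives the time, the measured TCP pose, the force, the opening and the grip force at its end, in the units of the state.
- manip.read_state(): the state, without advancing time (a new reading comes with each control period).
- manip.camera(name): name is "scene" or "top" or "wrist"; returns a dict with "frame" (420x560x3 uint8, red, green, blue), "range_z" (420x560 float32, mm along the optical axis (not along the pixel's ray), 0 where there is no reading), "vfov" (degrees; the focal length in pixels is half the picture's height over the tangent of half this angle, whatever the lens; pixels are square), "cx", "cy" (the principal point, pixels), "cam_to_world" (4x4, takes a point from camera to world coordinates). Camera axes: x right, y down, z forward; pixel columns grow to the right and rows downward; lengths in mm; the calibration is good to about 2 mm. A picture is of the moment at which its call begins.
- manip.sign_off(): hands the job in; it is judged then, once.
The state is a dict: "clock": time; "joints": joint angles; "qd": joint speeds; "effort": joint torques, N m; "eef_pos": TCP position; "eef_rot": TCP orientation; "wrist_force": force on the tool from outside, world axes, zero at the start; "moment": the same for the moment, N m; "finger_gap": finger opening in mm; "finger_force": force on a finger pad.
Only numpy, scipy, OpenCV 4.12 (cv2) and the standard library are available. Lean on these libraries where they do the work, as an engineer would, in place of code of your own. Each camera call takes 0.05 s, during which the arm holds its last target. There are 200 camera calls.

## Working session

There is one attempt and no reset: what is moved stays moved. The work goes in short steps, Python scripts to look and compute and a tool call to move; the robot and the scene stay as the last step left them, time stands still between calls to the robot, and variables do not carry over. Pictures are saved under pics/ and viewed, at most 10 in all, crops included, and the job is handed in when it is done.

Besides the shell and the picture viewer there is one more tool, called as name(argument=value, ...), one argument or row to a line, values as JSON. servo_tool: Moves the arm, as the interface text tells. Its arguments: {"type":"object","properties":{"motion":{"type":"array"},"newtons":{"type":"number"}},"required":["motion"]}

```bash
mkdir -p pics
cat > h.py <<'E'
import numpy as np, cv2
from cell import manip
def cam(n):
    c=manip.camera(n); h=c["frame"].shape[0]; f=h/2/np.tan(np.radians(c["vfov"])/2)
    z=c["range_z"].astype(float); v,u=np.mgrid[:z.shape[0],:z.shape[1]]
    P=np.stack([(u-c["cx"])*z/f,(v-c["cy"])*z/f,z,np.ones_like(z)],-1)@np.array(c["cam_to_world"]).T
    P=P[...,:3]; P[z<=0]=np.nan
    return c["frame"],P
def save(n,im): cv2.imwrite(f"pics/{n}.png",cv2.cvtColor(im,cv2.COLOR_RGB2BGR))
E
python3 - <<'E'
from h import *
s=manip.read_state(); print({k:np.round(v,3) for k,v in s.items()})
a,P=cam("top"); b,Q=cam("scene")
np.savez("v0.npz",a=a,P=P,b=b,Q=Q)
save("top0",a); save("scene0",b)
for n,I in (("top",P),("scene",Q)): print(n,[np.round(I[r,c]).tolist() for r in (100,210,320) for c in (140,280,420)])
E
```

```text
{'clock': np.float64(0.0), 'joints': array([ 1.164,  0.3  ,  1.522, -0.   ,  1.321, -0.067]), 'qd': array([-0.001, -0.001, -0.   ,  0.002,  0.   , -0.001]), 'effort': array([ 1.0000e-03, -5.3180e+01, -3.5274e+01,  7.1000e-02,  2.4000e-02,
       -0.0000e+00]), 'eef_pos': array([183.222, 518.32 , 204.892]), 'eef_rot': array([-3.14 , -0.   ,  2.802]), 'wrist_force': array([ 0.662,  0.537, -0.006]), 'moment': array([ 0.015, -0.034,  0.006]), 'finger_force': np.float64(0.0), 'finger_gap': np.float64(93.983)}
top [[882.0, 328.0, -2.0], [887.0, -86.0, -3.0], [852.0, -460.0, 124.0], [557.0, 318.0, 1.0], [562.0, -90.0, 3.0], [567.0, -496.0, 1.0], [238.0, 310.0, -1.0], [244.0, -95.0, -3.0], [251.0, -497.0, -0.0]]
scene [[61.0, -702.0, -2.0], [-41.0, -184.0, -1.0], [-141.0, 340.0, 3.0], [543.0, -512.0, -1.0], [464.0, -95.0, 0.0], [382.0, 328.0, -1.0], [890.0, -351.0, 82.0], [802.0, -34.0, -0.0], [736.0, 320.0, -1.0]]
```

View pics/top0.png

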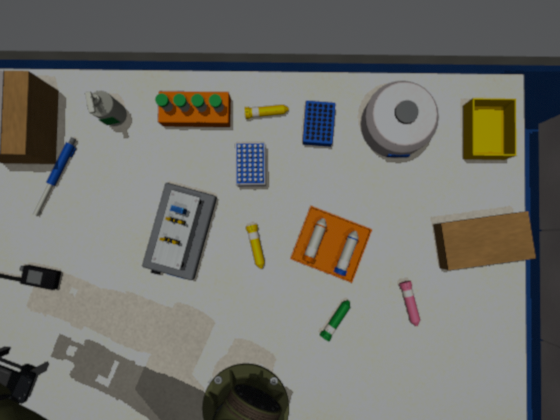

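View pics/scene0.png

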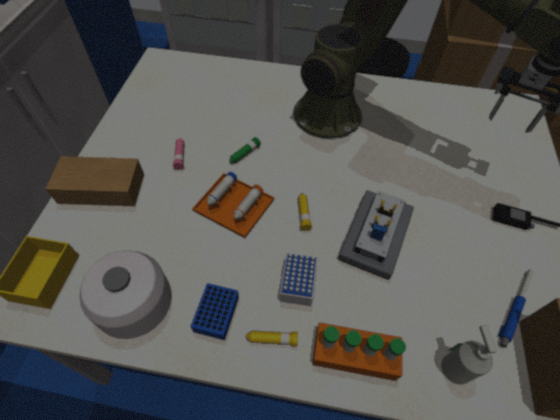

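Top view: the candidates are the left tray tube (315,240), the blue-capped tray tube (347,253), the yellow look-alikes (256,245) and (266,111), the green one (335,320) and the pink one (410,302). By the description the target is the left tray tube, whose cap should be orange at about (308,258). The mixer is at (180,232) with its blue socket at (180,210). Next: a close crop and measurements.

Run:
```python
from h import *
d=np.load("v0.npz"); a,P,b,Q=[d[k] for k in("a","P","b","Q")]
c1=cv2.resize(a[200:285,285:375],None,fx=4.4,fy=4.4,interpolation=2); c2=cv2.resize(a[180:285,140:220],(285,374),interpolation=2)
c3=cv2.resize(b[165:275,190:420],(683,220*683//460),interpolation=2)
top=np.hstack([c1[:374],c2]); top=np.pad(top,((0,0),(0,max(0,683-top.shape[1])),(0,0)))[:,:683]
im=np.vstack([top,c3])[:600]; save("crop0",im)
def pts(I,M): 
    m=M&np.isfinite(I[...,0]); return I[m]
def rect(X,n):
    r=cv2.minAreaRect(X[:,:2].astype(np.float32)); bx=cv2.boxPoints(r)
    e=[bx[1]-bx[0],bx[2]-bx[1]]; e.sort(key=np.linalg.norm); L=e[1]
    print(n,len(X),"c",np.round(r[0],1),"size",np.round([np.linalg.norm(t) for t in e],1),"ang",round(np.degrees(np.arctan2(L[1],L[0])),2),"z",np.round(np.percentile(X[:,2],[5,50,95]),1))
for n,I,A,wins in(("top",P,a,((200,285,285,375),(175,290,135,225))),("scene",Q,b,((165,245,185,280),(180,280,330,420)))):
    hsv=cv2.cvtColor(A,cv2.COLOR_RGB2HSV); H,S,V=[hsv[...,i].astype(int) for i in range(3)]
    def win(w): m=np.zeros(H.shape,bool); m[w[0]:w[1],w[2]:w[3]]=1; return m
    w=win(wins[0]); Z=I[...,2]
    org=(H<16)&(S>130)&(V>60)
    rect(pts(I,w&org&(Z<25)),n+" tray")
    lab,k=None,None
    m=(w&(Z>38)).astype(np.uint8); nn,lab,st,ce=cv2.connectedComponentsWithStats(m)
    for i in range(1,nn):
        if st[i,4]>40:
            X=pts(I,lab==i); rect(X,n+" tube"+str(np.round(ce[i])))
    rect(pts(I,w&org&(Z>36)),n+" orange high"); 
    blu=(H>100)&(H<125)&(S>120)&(V>50)
    X=pts(I,w&blu&(Z>30)); print(" bluecap",len(X),X.mean(0).round(1))
    w=win(wins[1])
    rect(pts(I,w&(Z>25)&(Z<55)),n+" base"); rect(pts(I,w&(Z>70)&(Z<88)),n+" plate")
    X=pts(I,w&blu&(Z>85));rect(X,n+" socket"); 
    m=(w&(H>15)&(H<35)&(S>110)&(Z>90)).astype(np.uint8); nn,lab,st,ce=cv2.connectedComponentsWithStats(m)
    for i in range(1,nn):
        if st[i,4]>5: rect(pts(I,lab==i),n+" yellow"+str(np.round(ce[i])))
```

```text
top tray 2657 c [ 465.9 -238.2] size [164.1 190.2] ang 69.63 z [-0.3  4.3 14.3]
top tube[314. 240.] 464 c [ 479.5 -187.7] size [ 34.1 127.5] ang -18.08 z [43.6 52.2 57.8]
top tube[346. 253.] 467 c [ 444.9 -280.2] size [ 34.4 127.7] ang -21.27 z [42.3 51.6 57.8]
top orange high 114 c [ 464.3 -228.6] size [117.2 127. ] ang -20.14 z [36.9 48.1 58.8]
 bluecap 48 [ 393.4 -259.8   53.7]
top base 2461 c [494.2 198.2] size [151.6 258.8] ang -14.48 z [34.  39.7 44.1]
top plate 1987 c [501.6 196.6] size [ 83.5 205. ] ang -14.85 z [75.9 80.1 84.8]
top socket 67 c [553.4 181.1] size [13.3 32.3] ang 74.15 z [118.8 127.8 132.4]
top yellow[170. 219.] 25 c [527.7 201.7] size [ 8.3 15. ] ang 64.7 z [ 90.8 112.  128.7]
top yellow[180. 222.] 22 c [521.1 178.6] size [ 8.4 18.4] ang 87.34 z [ 95.5 118.7 130.9]
top yellow[164. 239.] 24 c [472.4 215.2] size [ 8.1 14.2] ang -89.39 z [ 92.9 107.7 128.5]
top yellow[174. 242.] 22 c [469.3 192. ] size [ 7.8 19.3] ang 72.05 z [ 92.6 123.1 133.6]
scene tray 1862 c [ 472.3 -237.1] size [167.3 190.2] ang 69.57 z [ 1.   4.3 13.6]
scene tube[221. 188.] 362 c [ 450.4 
[... 179 characters left out ...]
7 -221.3] size [ 57.  167.1] ang -56.79 z [37.8 53.8 57.8]
 bluecap 25 [ 398.7 -255.7   52.3]
scene base 2172 c [503.6 194.6] size [150.  250.4] ang -14.44 z [33.3 39.  42.3]
scene plate 1487 c [504.9 194.4] size [ 81.8 207.8] ang -14.36 z [76.5 79.3 82.9]
scene socket 68 c [558.9 180.5] size [17.5 33.4] ang 80.04 z [124.2 127.9 129.9]
scene yellow[382. 205.] 17 c [472.8 189.8] size [ 8.2 11.3] ang 88.65 z [ 97.5 116.9 129.1]
scene yellow[391. 210.] 25 c [480. 213.] size [ 8.2 13.5] ang 43.86 z [ 92.6 104.  130.1]
scene yellow[376. 218.] 13 c [526.5 172.1] size [5.7 8.8] ang -9.25 z [109.1 123.1 129.1]
scene yellow[388. 222.] 11 c [533.6 204.4] size [4.7 7.7] ang -19.79 z [113.5 121.6 128.6]
```

View pics/crop0.png

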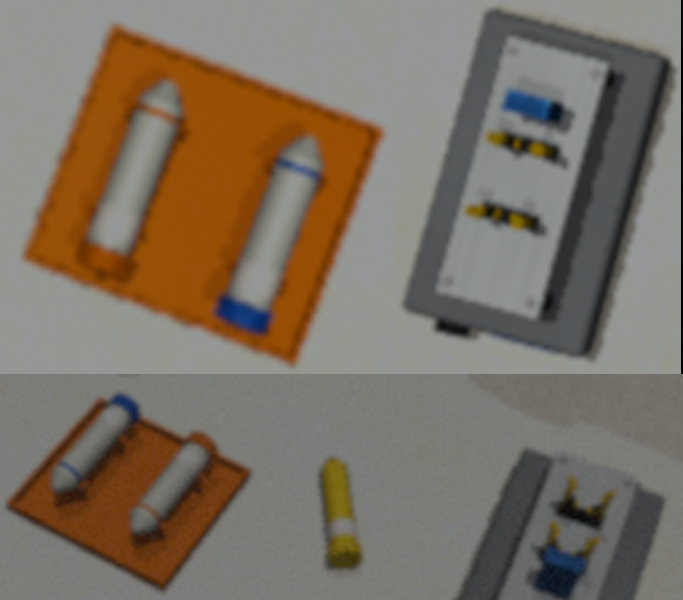

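The crop confirms it: the left tray tube has the orange cap (top view about (308,258)) and orange ring, with its nose towards +x. The other tray tube has the blue cap at (342,270). The clips and socket line up at about -14.5°, with the socket towards +x. I'll move over the mixer first and refine with the wrist camera.

servo_tool(
  motion=[
    [[0.5,-0.64,0.2,0,0,0,0],[0.5,-0.64,0.2,0,0,0,0],[0.5,-0.64,0.2,0,0,0,0],[0.5,-0.64,0.2,0,0,0,0],[0.5,-0.64,0.2,0,0,0,0],[0.5,-0.64,0.2,0,0,0,0],[0.5,-0.64,0.2,0,0,0,0],[0.5,-0.64,0.2,0,0,0,0],[0.5,-0.64,0.2,0,0,0,0],[0.5,-0.64,0.2,0,0,0,0]],
  ],
  newtons=50,
)

```text
clock: 1.1
eef_pos: [434.5, 196.9, 305.6]
eef_rot: [3.142, 0.0, 2.799]
wrist_force: [-0.4, 0.3, 0.4]
finger_gap: 93.7
finger_force: 0.0
```

servo_tool(
  motion=[
    [[0,0,0,0,0,0,0],[0,0,0,0,0,0,0],[0,0,0,0,0,0,0]],
  ],
)

```text
clock: 1.4
eef_pos: [432.7, 199.4, 305.2]
eef_rot: [-3.141, -0.0, 2.803]
wrist_force: [-0.9, -0.0, 1.0]
finger_gap: 93.7
finger_force: 0.0
```

```bash
cat >> h.py <<'E'
def meas(A,I,lo,hi,hr=(0,180),smin=0,n="",minpx=60,box=None):
    hsv=cv2.cvtColor(A,cv2.COLOR_RGB2HSV); H,S,V=[hsv[...,i].astype(int) for i in range(3)]
    m=(I[...,2]>lo)&(I[...,2]<hi)&(H>=hr[0])&(H<=hr[1])&(S>=smin)
    if box: m&=(I[...,0]>box[0])&(I[...,0]<box[1])&(I[...,1]>box[2])&(I[...,1]<box[3])
    nn,lab,st,ce=cv2.connectedComponentsWithStats(m.astype(np.uint8))
    for i in range(1,nn):
        if st[i,4]<minpx: continue
        X=I[lab==i]; r=cv2.minAreaRect(X[:,:2].astype(np.float32)); bx=cv2.boxPoints(r)
        e=sorted([bx[1]-bx[0],bx[2]-bx[1]],key=np.linalg.norm); L=e[1]
        print(n,st[i,4],"px",ce[i].round(),"c",np.round(r[0],1),"size",np.round([np.linalg.norm(t) for t in e],1),"ang",round(np.degrees(np.arctan2(L[1],L[0])),2),"z",np.round(np.percentile(X[:,2],[2,50,98]),1))
E
python3 - <<'E'
from h import *
s=manip.read_state(); print(s["clock"],s["eef_pos"],s["eef_rot"])
A,I=cam("wrist"); save("w1",A); np.savez("w1.npz",A=A,I=I)
B=(380,620,80,300)
meas(A,I,72,90,n="plate",minpx=300,box=B); meas(A,I,120,140,n="top",box=B,minpx=20); meas(A,I,30,45,n="base",minpx=500,box=(300,700,50,350))
meas(A,I,88,140,(100,125),120,"sock",box=B); meas(A,I,124,140,(15,35),110,"yel",20,box=B)
E
```

```text
1.4 [432.68509558 199.40904489 305.22251424] [-3.14140516e+00 -3.50982946e-04  2.80341746e+00]
plate 8911 px [293. 218.] c [501.8 196.3] size [ 82.2 205.4] ang -14.4 z [76.8 78.5 87.3]
top 88 px [309. 217.] c [475.  220.7] size [ 9.3 10.5] ang -18.55 z [120.3 125.3 130.1]
top 82 px [278. 220.] c [466.4 187.6] size [ 8.7 10.6] ang -19.69 z [120.3 125.7 129.9]
top 84 px [312. 264.] c [528.7 206.8] size [ 9.6 11.4] ang -16.95 z [120.2 125.2 129.5]
top 81 px [282. 266.] c [520.4 173.9] size [ 9.6 10.3] ang 74.98 z [120.4 125.3 129.5]
top 409 px [299. 290.] c [554.3 182.7] size [17.1 33.8] ang 75.05 z [123.7 126.4 127.9]
base 9527 px [291. 194.] c [493.3 198.5] size [150.4 257.4] ang -14.34 z [33.4 38.3 40.2]
sock 334 px [299. 290.] c [553.7 182.4] size [16.1 32.4] ang 74.93 z [125.1 126.5 127.9]
yel 46 px [311. 218.] c [475.1 221.5] size [7.2 7.6] ang -13.64 z [124.2 127.5 130.3]
yel 49 px [277. 221.] c [466.2 186.5] size [6.5 7.3] ang -19.69 z [124.7 128.  129.8]
yel 43 px [314. 265.] c [529.4 208.2] size [7.  7.3] ang 0.27 z [124.3 127.1 129.5]
yel 46 px [281. 268.] c [520.4 172.1] size [7.8 8.2] ang 6.49 z [124.2 127.5 129.8]
```

View pics/w1.png

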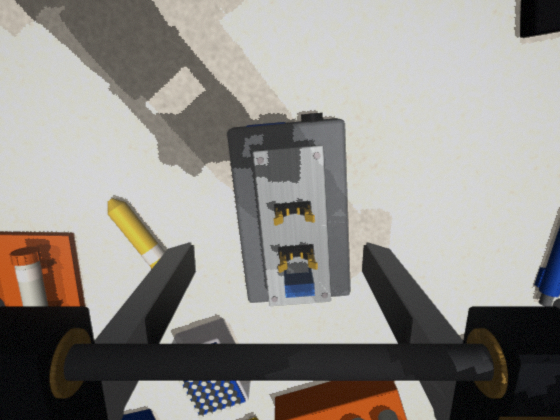

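The wrist view shows clip a at (294,212), clip b at (297,255) and the socket at (299,285). That puts the seat at about (497.6, 197.2) with direction -14.4°. Clip spacing is 55.6 mm and the socket centre is 58.4 mm ahead, which agrees with the description. Now over the tube.

servo_tool(
  motion=[
    [[0,-0.78,-0.1,0,0,0,0.3],[0,-0.78,-0.1,0,0,0,0.3],[0,-0.78,-0.1,0,0,0,0.3],[0,-0.78,-0.1,0,0,0,0.3],[0,-0.78,-0.1,0,0,0,0.3],[0,-0.78,-0.1,0,0,0,0.3],[0,-0.78,-0.1,0,0,0,0.3],[0,-0.78,-0.1,0,0,0,0.3],[0,-0.78,-0.1,0,0,0,0.3],[0,-0.78,-0.1,0,0,0,0.3]],
  ],
)

```text
clock: 2.45
eef_pos: [433.2, -191.4, 255.2]
eef_rot: [3.141, -0.001, 2.801]
wrist_force: [0.2, -0.3, 0.7]
finger_gap: 65.9
finger_force: 0.0
```

servo_tool(
  motion=[
    [[0,0,0,0,0,0,0.3],[0,0,0,0,0,0,0.3],[0,0,0,0,0,0,0.3]],
  ],
)

```text
clock: 2.75
eef_pos: [433.6, -190.5, 255.7]
eef_rot: [-3.142, 0.001, 2.803]
wrist_force: [0.3, -0.4, -0.1]
finger_gap: 65.5
finger_force: 0.0
```

Run:
```python
from h import *
s=manip.read_state(); print(s["clock"],s["eef_pos"],s["eef_rot"],s["finger_gap"])
A,I=cam("wrist"); save("w2",A)
B=(380,580,-260,-130)
meas(A,I,42,62,n="tube",minpx=300,box=B); meas(A,I,38,62,(0,16),150,"orange",20,box=B); meas(A,I,50,62,n="crest",minpx=300,box=B)
```

```text
2.75 [ 433.56254849 -190.51770399  255.74331013] [-3.14153965e+00  5.51816252e-04  2.80347038e+00] 65.51166389554383
tube 417 px [215. 174.] c [ 407.9 -251.3] size [17.6 47. ] ang -0.39 z [42.6 50.2 55.8]
tube 2415 px [292. 210.] c [ 479.6 -188.5] size [ 31.9 128.5] ang -19.42 z [42.8 51.2 55.3]
orange 434 px [293. 169.] c [ 426.2 -169.6] size [15.2 34.4] ang 70.55 z [38.7 52.5 56.4]
orange 49 px [291. 252.] c [ 518.3 -204.1] size [ 4.2 28.2] ang 64.69 z [42.3 50.8 53.8]
crest 1549 px [292. 209.] c [ 473.6 -189.4] size [ 26.5 117.5] ang -22.04 z [50.1 52.3 55.7]
```

View pics/w2.png

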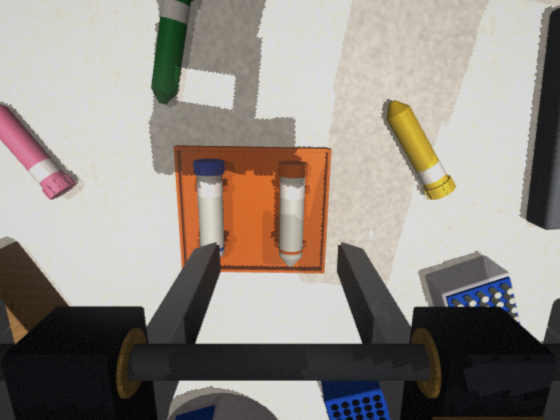

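The wrist view shows the orange cap at (293,169) and the ring at (291,252). Tube origin is about (483, -190.3), direction -20.4°, crest about 55 mm, as it should be. I'll grasp at tube x = +8, TCP z 21.

servo_tool(
  motion=[
    [[0.114,-0.005,-0.05,0,0,-0.0056,0.3],[0.114,-0.005,-0.1,0,0,-0.0056,0.3],[0.114,-0.005,-0.2,0,0,-0.0056,0.3],[0.114,-0.005,-0.28,0,0,-0.0056,0.3],[0.114,-0.005,-0.36,0,0,-0.0056,0.3],[0.114,-0.005,-0.42,0,0,-0.0056,0.3],[0.114,-0.005,-0.45,0,0,-0.0056,0.3],[0.114,-0.005,-0.469,0,0,-0.0056,0.3],[0.114,-0.005,-0.469,0,0,-0.0056,0.3],[0.114,-0.005,-0.469,0,0,-0.0056,0.3]],
  ],
)

```text
clock: 3.8
eef_pos: [490.8, -194.0, 21.8]
eef_rot: [-3.142, 0.001, 2.784]
wrist_force: [-0.5, -0.2, -0.1]
finger_gap: 65.8
finger_force: 0.0
```

servo_tool(
  motion=[
    [[0,0,0,0,0,0,0.5],[0,0,0,0,0,0,0.6],[0,0,0,0,0,0,0.7],[0,0,0,0,0,0,0.8],[0,0,0,0,0,0,1],[0,0,0,0,0,0,1],[0,0,0,0,0,0,1],[0,0,0,0,0,0,1]],
  ],
  newtons=50,
)

```text
clock: 4.6
eef_pos: [490.3, -194.3, 21.1]
eef_rot: [-3.141, 0.0, 2.784]
wrist_force: [-3.5, -4.7, 3.0]
finger_gap: 27.9
finger_force: 50.0
```

servo_tool(
  motion=[
    [[0,0,0.02,0,0,0,1],[0,0,0.06,0,0,0,1],[0,0,0.12,0,0,0,1],[0,0,0.2,0,0,0,1],[0,0,0.28,0,0,0,1],[0,0.05,0.34,0,0,0.005,1],[0,0.12,0.38,0,0,0.01,1],[0,0.2,0.4,0,0,0.02,1],[0,0.28,0.4,0,0,0.03,1],[0,0.35,0.4,0,0,0.0338,1]],
  ],
)

```text
clock: 5.6
eef_pos: [490.0, -16.8, 221.9]
eef_rot: [3.141, 0.001, 2.892]
wrist_force: [-0.5, -0.2, -1.3]
finger_gap: 27.6
finger_force: 50.0
```

servo_tool(
  motion=[
    [[0.004,0.08,0,0,0,0,1],[0.004,0.16,0,0,0,0,1],[0.004,0.24,0,0,0,0,1],[0.004,0.32,0,0,0,0,1],[0.004,0.38,0,0,0,0,1],[0.004,0.42,0,0,0,0,1],[0.004,0.435,0,0,0,0,1],[0.004,0.435,-0.04,0,0,0,1],[0.004,0.435,-0.08,0,0,0,1],[0.004,0.435,-0.08,0,0,0,1]],
  ],
)

```text
clock: 6.6
eef_pos: [491.2, 197.8, 179.0]
eef_rot: [-3.14, -0.004, 2.89]
wrist_force: [0.0, -0.3, -0.7]
finger_gap: 27.7
finger_force: 50.0
```

Run:
```python
from h import *
s=manip.read_state(); print(s["clock"],s["eef_pos"],s["eef_rot"],s["finger_gap"],s["wrist_force"])
B=(350,620,80,300)
ims=[]
for n in ("wrist","top","scene"):
    A,I=cam(n); np.savez("c_%s.npz"%n,A=A,I=I)
    r={"wrist":(100,420,140,460),"top":(170,290,130,250),"scene":(160,280,310,430)}[n]
    ims.append(cv2.resize(A[r[0]:r[1],r[2]:r[3]],(266,266),interpolation=2))
    meas(A,I,145,240,(0,16),140,n+" orange",5,box=B)
    meas(A,I,100,140,(100,125),120,n+" sock",20,box=B)
    meas(A,I,150,240,n=n+" all",minpx=50,box=B)
save("hov",np.hstack(ims))
```

```text
6.6 [491.23522096 197.78753938 179.03173836] [-3.13958842 -0.00351038  2.89003823] 27.723818950014046 [ 0.04308386 -0.27375627 -0.67269632]
wrist orange 2810 px [278. 140.] c [425. 215.] size [14.8 35.1] ang 75.68 z [197.7 211.5 214.4]
wrist orange 244 px [278. 340.] c [520.5 190.7] size [ 4.4 26.4] ang 76.16 z [202.7 208.7 211.6]
wrist all 17414 px [278. 237.] c [472.8 203. ] size [ 52.8 113.5] ang -13.71 z [191.1 209.7 236.7]
top sock 71 px [177. 209.] c [553.3 181.5] size [13.4 31.4] ang 74.87 z [106.7 128.2 133. ]
top all 84 px [166. 216.] c [532.1 187.8] size [22.2 27.9] ang 79.45 z [199.4 208.9 217.5]
scene orange 32 px [402. 170.] c [431.7 212.8] size [13.5 26. ] ang 73.35 z [210.5 214.8 218. ]
scene sock 128 px [378. 230.] c [551.7 183.9] size [33.2 35.2] ang -24.66 z [101.4 124.7 130.2]
scene all 533 px [394. 191.] c [494.  195.6] size [ 51.4 109.6] ang -4.87 z [189.9 211.6 236.1]
```

View pics/hov.png

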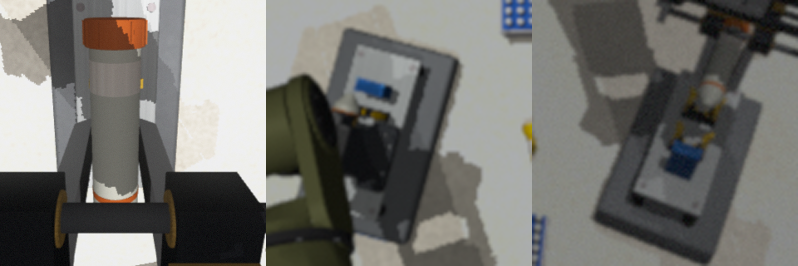

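The hover view shows the tube held straight over the carriage, with its cap at about (113,33) in the left panel and its nose short of the blue socket at (685,157) in the right panel. The TCP sits at tube x +7.9 and 0.2 mm lateral, level, so I'll descend to just above the clips.

servo_tool(
  motion=[
    [[0,0,-0.03,0,0,0,1],[0,0,-0.06,0,0,0,1],[0,0,-0.09,0,0,0,1],[0,0,-0.11,0,0,0,1],[0,0,-0.12,0,0,0,1],[0,0,-0.122,0,0,0,1],[0,0,-0.122,0,0,0,1],[0,0,-0.122,0,0,0,1],[0,0,-0.122,0,0,0,1]],
  ],
)

```text
clock: 7.65
eef_pos: [492.5, 198.6, 120.4]
eef_rot: [3.141, 0.001, 2.89]
wrist_force: [0.7, -0.4, -1.1]
finger_gap: 28.2
finger_force: 50.0
```

Run:
```python
from h import *
S=[]
for i in range(4):
    A,I=cam("wrist"); s=manip.read_state(); S.append(np.r_[s["eef_pos"],s["eef_rot"],s["wrist_force"]])
print(s["clock"],np.mean(S,0).round(3),np.std(S,0).round(2)[:3])
B=(350,620,80,300)
meas(A,I,120,175,(0,16),140,"orange",30,box=B); meas(A,I,72,90,n="plate",minpx=300,box=B); meas(A,I,30,45,n="base",minpx=500,box=(300,700,50,350))
meas(A,I,118,140,(15,35),110,"yel",8,box=B); meas(A,I,118,132,(100,125),120,"sock",20,box=B)
A,I=cam("scene"); im=cv2.resize(A[160:270,320:430],(440,440),interpolation=2); save("pre",im)
meas(A,I,145,175,(0,16),140,"S orange",5,box=B); meas(A,I,118,135,(100,125),120,"S sock",20,box=B)
meas(A,I,110,135,(15,35),110,"S yel",8,box=B)
```

```text
7.85 [ 4.92415e+02  1.98569e+02  1.20219e+02  3.14100e+00  0.00000e+00
  2.89000e+00 -1.20000e-02  2.67000e-01 -1.47000e-01] [0.03 0.01 0.08]
orange 2815 px [277. 140.] c [426.  215.7] size [14.7 35. ] ang 75.93 z [138.1 152.4 155.1]
orange 249 px [278. 339.] c [521.3 191.6] size [ 4.7 27.7] ang 75.29 z [142.9 149.7 152.7]
plate 11652 px [277. 154.] c [462.2 206.2] size [ 82.3 123.8] ang -14.49 z [76.9 78.4 80. ]
base 21645 px [279. 147.] c [470.2 204.2] size [150.4 210.4] ang -14.46 z [33.8 38.3 39.8]
yel 260 px [242. 225.] c [465.4 186.1] size [6.6 9.7] ang -14.84 z [119.  127.3 130.1]
yel 206 px [313. 226.] c [473.7 222.6] size [ 6.5 11.9] ang -6.9 z [119.8 127.8 130.3]
yel 69 px [249. 316.] c [520.3 174.3] size [2.5 9.4] ang -16.69 z [119.  125.3 127.5]
yel 85 px [308. 318.] c [523.5 207.3] size [ 2.6 20.1] ang -4.61 z [118.9 126.3 139.5]
S orange 6 px [399. 188.] c [437.8 222.2] size [ 4.9 10.2] ang -79.63 z [147.1 150.  154.4]
S sock 88 px [379. 228.] c [559.  180.2] size [17.7 32.5] ang 80.21 z [119.2 127.1 130. ]
S yel 17 px [376. 218.] c [525.9 171.2] size [7.4 9. ] ang 13.94 z [113.  124.3 130.8]
S yel 16 px [389. 223.] c [534.7 205. ] size [6.4 7.8] ang -49.02 z [112.5 123.8 131.5]
```

View pics/pre.png

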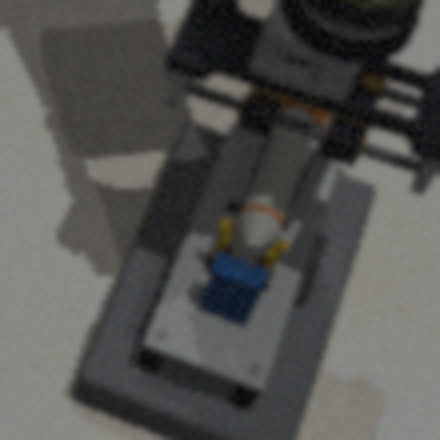

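The tube nose is at about (262,225), between clip b's jaws and just short of the blue socket at (235,285). The offset to clip a gives tube origin x about -12.5 to -13.4, so I'll back off 0.5 mm and press at 15 mm/s.

servo_tool(
  motion=[
    [[-0.001,0,-0.004,0,0,0,1],[-0.001,0,-0.008,0,0,0,1],[-0.001,0,-0.012,0,0,0,1],[-0.001,0,-0.016,0,0,0,1],[-0.001,0,-0.02,0,0,0,1],[-0.001,0,-0.023,0,0,0,1],[-0.001,0,-0.026,0,0,0,1],[-0.001,0,-0.029,0,0,0,1],[-0.001,0,-0.032,0,0,0,1],[-0.001,0,-0.035,0,0,0,1]],
  ],
)

```text
clock: 8.9
eef_pos: [492.0, 198.5, 102.6]
eef_rot: [3.141, 0.001, 2.89]
wrist_force: [-1.5, -3.0, 6.1]
finger_gap: 28.0
finger_force: 50.0
```

servo_tool(
  motion=[
    [[0,0,-0.003,0,0,0,1],[0,0,-0.006,0,0,0,1],[0,0,-0.009,0,0,0,1],[0,0,-0.012,0,0,0,1],[0,0,-0.015,0,0,0,1]],
  ],
)

```text
clock: 9.4
eef_pos: [492.3, 198.7, 95.6]
eef_rot: [3.141, 0.001, 2.89]
wrist_force: [-1.2, -1.7, 8.8]
finger_gap: 28.0
finger_force: 50.0
```

servo_tool(
  motion=[
    [[0,0,-0.003,0,0,0,1],[0,0,-0.006,0,0,0,1],[0,0,-0.009,0,0,0,1]],
  ],
)

```text
clock: 9.7
eef_pos: [492.5, 198.8, 91.3]
eef_rot: [3.14, 0.002, 2.89]
wrist_force: [-0.5, -2.5, 10.7]
finger_gap: 28.0
finger_force: 50.0
```

```bash
cat > chk.py <<'E'
from h import *
F=[]
for i in range(3): A,I=cam("wrist"); s=manip.read_state(); F.append(np.r_[s["eef_pos"],s["wrist_force"],s["moment"]])
print(s["clock"],np.mean(F,0).round(2),s["eef_rot"].round(4))
B=(350,620,80,300)
meas(A,I,90,175,(0,16),140,"orange",30,box=B); meas(A,I,45,90,n="plate",minpx=300,box=B)
meas(A,I,85,140,(15,35),110,"yel",30,box=B)
E
python3 chk.py
```

```text
9.85 [ 4.9253e+02  1.9875e+02  9.1170e+01 -3.7000e-01 -1.9300e+00  9.6800e+00
 -3.3000e-01 -2.0000e-02 -4.0000e-02] [3.1405e+00 1.9000e-03 2.8904e+00]
orange 2740 px [278. 140.] c [426.  215.9] size [14.7 35. ] ang 76.0 z [109.2 122.7 125.5]
orange 256 px [279. 339.] c [521.5 190.6] size [ 8.  29.8] ang 85.5 z [113.3 120.9 124. ]
plate 13073 px [276. 154.] c [462.9 206.2] size [ 82.3 124.7] ang -14.39 z [60.6 62.2 79.5]
yel 484 px [240. 230.] c [465.6 186. ] size [ 8.9 10.9] ang -17.25 z [ 87.5 108.2 113.4]
yel 475 px [317. 230.] c [473.5 223.9] size [ 9.5 13.6] ang -11.09 z [ 88.  108.3 113.3]
yel 168 px [248. 324.] c [509.2 178.9] size [ 3.5 33.6] ang -18.82 z [ 90.6 107.1 138.7]
yel 170 px [308. 324.] c [517.3 207.6] size [ 4.  32.4] ang -6.04 z [ 89.3 106.7 134.5]
```

servo_tool(
  motion=[
    [[0,0,-0.002,0,0,0,1],[0,0,-0.004,0,0,0,1],[0,0,-0.006,0,0,0,1],[0,0,-0.008,0,0,0,1]],
  ],
)

```text
clock: 10.25
eef_pos: [492.2, 198.7, 86.8]
eef_rot: [3.141, 0.001, 2.89]
wrist_force: [-1.1, -1.9, 2.3]
finger_gap: 28.2
finger_force: 50.0
```

```bash
python3 chk.py
```

```text
10.4 [ 4.9188e+02  1.9841e+02  8.6380e+01 -2.3000e-01 -4.3900e+00  4.6900e+00
 -7.8000e-01  2.0000e-02 -4.0000e-02] [-3.1413e+00  1.0000e-04  2.8903e+00]
orange 2791 px [278. 140.] c [425.5 215.6] size [14.7 35.1] ang 75.59 z [104.3 118.6 121.4]
orange 250 px [278. 339.] c [522.  190.7] size [ 8.2 30.1] ang 79.61 z [104.5 115.9 119. ]
plate 15053 px [278. 159.] c [461.8 206.3] size [ 82.4 122.3] ang -14.42 z [70.2 71.7 79.5]
yel 689 px [241. 240.] c [466.1 187.5] size [10.3 11. ] ang -15.74 z [ 89.  116.6 123.2]
yel 665 px [315. 241.] c [476.  220.4] size [10.3 14.1] ang -10.84 z [ 89.5 116.7 123.1]
yel 203 px [249. 332.] c [508.4 179.3] size [ 5.2 31. ] ang -15.74 z [ 96.1 113.  138.1]
yel 212 px [308. 333.] c [516.3 208.6] size [ 5.5 28.7] ang -18.53 z [ 95.5 112.3 130.2]
```

Snapped in: the plate sprang back to 6.7 mm of sink, tube axis about 0 above the clip line and level. I'll ease up 3 mm with a small lateral relief, then slide.

servo_tool(
  motion=[
    [[0,-0.0005,0.003,0,0,0,1],[0,-0.001,0.006,0,0,0,1],[0.0039,-0.002,0.006,0,0,0,1],[0.0078,-0.003,0.006,0,0,0,1],[0.0117,-0.004,0.006,0,0,0,1],[0.0156,-0.005,0.006,0,0,0,1],[0.0195,-0.006,0.006,0,0,0,1]],
  ],
)

```text
clock: 11.1
eef_pos: [500.6, 195.9, 89.0]
eef_rot: [-3.141, -0.003, 2.891]
wrist_force: [-6.2, 1.3, 4.1]
finger_gap: 27.8
finger_force: 50.0
```

```bash
python3 chk.py
```

```text
11.25 [ 5.0084e+02  1.9584e+02  8.9120e+01 -5.5800e+00  4.3000e-01  3.0700e+00
  8.0000e-02  9.2000e-01 -1.0000e-01] [-3.1413e+00 -2.0000e-03  2.8905e+00]
orange 2808 px [278. 140.] c [434.5 213. ] size [14.7 35.1] ang 75.49 z [107.1 121.6 124.4]
orange 228 px [278. 340.] c [530.4 188.7] size [ 5.2 25.3] ang 76.24 z [114.4 118.9 121.6]
plate 17591 px [279. 144.] c [466.  205.3] size [ 82.3 131.3] ang -14.42 z [73.1 74.6 79.6]
yel 663 px [240. 222.] c [465.8 187.2] size [10.1 10.8] ang -16.86 z [ 89.9 120.  125.8]
yel 634 px [316. 221.] c [474.8 220.6] size [ 9.9 11.3] ang -13.63 z [ 89.8 119.4 125.9]
yel 253 px [249. 326.] c [514.2 178.3] size [ 5.  25.4] ang -16.12 z [103.3 118.  136.4]
yel 259 px [308. 326.] c [522.  205.1] size [ 5.  24.9] ang -10.59 z [103.  117.6 127.4]
```

servo_tool(
  motion=[
    [[0.002,-0.0005,0,0,0,0,1],[0.004,-0.001,0,0,0,0,1],[0.006,-0.0015,0,0,0,0,1],[0.0075,-0.002,0,0,0,0,1]],
  ],
)

```text
clock: 11.65
eef_pos: [504.3, 194.9, 89.1]
eef_rot: [-3.141, -0.003, 2.891]
wrist_force: [-7.3, 1.9, 3.5]
finger_gap: 28.2
finger_force: 50.0
```

servo_tool(
  motion=[
    [[0.001,-0.0002,0,0,0,0,1],[0.002,-0.0005,0,0,0,0,1]],
  ],
)

```text
clock: 11.85
eef_pos: [505.2, 194.7, 89.0]
eef_rot: [-3.141, -0.003, 2.891]
wrist_force: [-7.7, 1.8, 3.4]
finger_gap: 28.0
finger_force: 50.0
```

servo_tool(
  motion=[
    [[0.001,-0.0002,0,0,0,0,1],[0.002,-0.0005,0,0,0,0,1]],
  ],
)

```text
clock: 12.05
eef_pos: [505.7, 194.6, 88.9]
eef_rot: [-3.141, -0.004, 2.891]
wrist_force: [-12.0, 3.9, 3.0]
finger_gap: 27.8
finger_force: 50.0
```

```bash
python3 chk.py
```

```text
12.2 [ 5.0569e+02  1.9458e+02  8.8800e+01 -1.0100e+01  2.2200e+00  3.7300e+00
  5.1000e-01  1.8100e+00 -6.0000e-02] [-3.1409 -0.0041  2.8907]
orange 2793 px [278. 139.] c [439.4 211.9] size [14.8 35. ] ang 75.62 z [106.8 121.2 124.1]
orange 259 px [279. 339.] c [536.1 189.8] size [12.2 31.9] ang 57.77 z [111.  118.2 121.2]
plate 19185 px [279. 138.] c [468.1 204.8] size [ 82.3 135.1] ang -14.42 z [72.8 74.2 79.5]
yel 661 px [240. 211.] c [466.1 187.2] size [10.2 11.6] ang -14.27 z [ 90.6 119.7 125.7]
yel 635 px [316. 211.] c [474.7 220.4] size [10.  11.2] ang -10.5 z [ 90.1 119.4 125.7]
yel 192 px [307. 319.] c [532.6 202.8] size [ 4.  34.7] ang -13.2 z [104.1 117.6 128.1]
yel 203 px [250. 318.] c [525.1 175.2] size [ 4.  38.1] ang -21.72 z [104.3 118.  136.3]
```

servo_tool(
  motion=[
    [[0.001,-0.0002,0,0,0,0,1],[0.002,-0.0005,0,0,0,0,1],[0.002,-0.0005,0,0,0,0,1]],
  ],
)

```text
clock: 12.5
eef_pos: [505.8, 194.5, 88.4]
eef_rot: [-3.14, -0.006, 2.891]
wrist_force: [-14.7, 4.3, 4.1]
finger_gap: 28.4
finger_force: 50.0
```

```bash
python3 chk.py
```

```text
12.65 [ 5.0578e+02  1.9452e+02  8.8430e+01 -1.5800e+01  4.6700e+00  3.1000e+00
  8.7000e-01  2.7500e+00 -8.0000e-02] [-3.1403 -0.0062  2.8908]
orange 2785 px [278. 139.] c [439.5 211.8] size [14.7 35. ] ang 75.66 z [106.  120.9 123.7]
orange 265 px [279. 339.] c [538.2 186.6] size [17.7 31.9] ang 75.91 z [111.2 118.  120.9]
plate 19203 px [279. 138.] c [468.3 204.7] size [ 82.3 135.6] ang -14.48 z [72.4 73.9 79.5]
yel 662 px [240. 211.] c [466.1 187.1] size [10.3 11. ] ang -15.2 z [ 89.8 119.2 125.3]
yel 631 px [316. 211.] c [474.6 220.5] size [ 9.9 11.1] ang -11.0 z [ 89.8 119.1 125.3]
yel 198 px [250. 318.] c [525.1 175.2] size [ 4.  38.4] ang -21.68 z [104.2 117.6 135.9]
yel 188 px [307. 319.] c [533.1 202.9] size [ 4.1 35.5] ang -6.17 z [103.9 117.1 128.1]
```

Firmly home: 16 N with no further motion. Easing off, then releasing.

servo_tool(
  motion=[
    [[-0.0015,0.0004,0.002,0,0,0,1],[-0.003,0.0008,0.004,0,0,0,1],[-0.003,0.0008,0.006,0,0,0,1],[-0.003,0.0008,0.006,0,0,0,0.7],[-0.003,0.0008,0.006,0,0,0,0.6],[-0.003,0.0008,0.006,0,0,0,0.5],[-0.003,0.0008,0.006,0,0,0,0.4],[-0.003,0.0008,0.006,0,0,0,0.3],[-0.003,0.0008,0.006,0,0,0,0.2],[-0.003,0.0008,0.006,0,0,0,0.2]],
  ],
)

```text
clock: 13.65
eef_pos: [506.9, 194.2, 92.5]
eef_rot: [3.142, 0.0, 2.89]
wrist_force: [-0.5, 0.0, 0.4]
finger_gap: 72.3
finger_force: 0.0
```

servo_tool(
  motion=[
    [[0,0,0.02,0,0,0,0.2],[0,0,0.06,0,0,0,0.2],[0,0,0.12,0,0,0,0.2],[0,0,0.2,0,0,0,0.2],[-0.05,0,0.28,0,0,0,0.2],[-0.1,0,0.36,0,0,0,0.2],[-0.14,0,0.4,0,0,0,0.2],[-0.14,0,0.4,0,0,0,0.2],[-0.14,0,0.4,0,0,0,0.2]],
  ],
)

```text
clock: 14.55
eef_pos: [436.9, 194.2, 292.7]
eef_rot: [3.141, 0.001, 2.891]
wrist_force: [0.1, -0.4, -0.5]
finger_gap: 75.1
finger_force: 0.0
```

```bash
python3 chk.py
python3 - <<'E'
from h import *
A,I=cam("wrist"); save("end",A); B=(380,620,80,300)
meas(A,I,72,90,n="plate",minpx=300,box=B); meas(A,I,95,140,n="tube+",minpx=300,box=B); meas(A,I,100,140,(100,125),120,"sock",20,box=B)
E
```

```text
14.7 [ 4.3701e+02  1.9403e+02  2.9143e+02  5.0000e-02 -1.8000e-01  3.0000e-02
 -0.0000e+00 -2.0000e-02  1.0000e-02] [-3.1403e+00 -1.9000e-03  2.8901e+00]
orange 411 px [294. 187.] c [438.6 211.2] size [14.2 32.1] ang 76.95 z [110.6 125.5 127.9]
orange 48 px [294. 276.] c [534.5 187.8] size [ 3.1 25.5] ang 74.81 z [118.  124.  125.4]
plate 7134 px [293. 217.] c [501.8 196.3] size [ 82.1 205. ] ang -14.42 z [76.8 78.5 81.5]
yel 105 px [279. 217.] c [466.7 187.5] size [ 8.4 10.5] ang -14.37 z [ 95.8 123.1 130.4]
yel 97 px [311. 218.] c [474.1 220.4] size [8.7 9.6] ang -12.79 z [107.4 123.8 130.1]
yel 116 px [279. 265.] c [520.9 173.5] size [ 8.7 11.1] ang -14.34 z [ 91.9 122.7 129.6]
yel 114 px [310. 265.] c [531.1 206.2] size [ 9.2 14.6] ang -12.3 z [ 92.7 122.5 129.4]
plate 7134 px [293. 217.] c [501.7 196.3] size [ 82.1 204.8] ang -14.42 z [76.8 78.5 81.1]
tube+ 3896 px [295. 238.] c [497.3 197.4] size [ 44.7 134.7] ang -13.99 z [101.8 123.5 128.6]
sock 355 px [294. 294.] c [554.1 182.6] size [15.3 32.3] ang 76.75 z [125.1 126.5 127.9]
```

View pics/end.png

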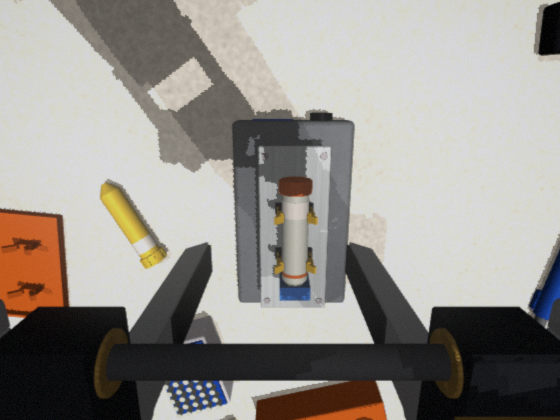

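The tube lies in both clips at (294,217) and (294,265), with its nose in the socket at (294,292). Cap to socket is 119.0 mm against 118.9 expected, and the carriage is back at rest.

```bash
python3 -c "
from cell import manip; print(manip.sign_off())"
```

```text
the job is handed in; nothing more can be done
None
```

I pressed the orange-capped tube into both clips, slid it home against the end of the socket and let go; the carriage is back at rest, and I handed the job in after about 15 s of robot time.

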